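Close the fermenter: start the screw cap backwards, then screw it down

ROBOT

A 6-joint arm with a two-finger parallel gripper is mounted at the origin on the work surface. World frame = base frame: x ahead of the robot, y to its left, z up, the work surface at z = 0. Lengths are in m, angles in rad, forces in N, time in s.
With the tool pointing down it reaches from about 0.275 to 0.725 m from the base axis. Payload 5.6 kg.
Tool frame: the origin (TCP) lies on the centre line of the jaws, within the pads' length; the fingertips stand 19 mm ahead of it and the grasp point (between the pads) is the TCP; z points along the fingers, y is the line along which they close (so a half turn about z gives the same grasp; the last joint's range is limited). The gripper opens to 85 mm and grips with 20 to 120 N. Pads are 22 mm wide; open, the fingers measure 114 mm over their backs; the gripper's body (76 mm by 85 mm) begins 54 mm behind the grasp point. The pads swing forward as they close: fully open they stand 13 mm farther back than shut.
Start: joints at [1.449, 0.255, 0.108, 0, -1.424, -0.285], TCP at [0.218, 0.505, 0.25] pointing down, gripper open.
Joint ranges: [-2.95, 2.95], [-1.21, 1.97], [-1.09, 1.5], [-2.87, 1.71], [-2.94, -0.07], [-3.05, 3.05]. Speed limits (rad/s): [2.57, 2.57, 3.14, 3.14, 3.14, 3.14].

INTERFACE

Orientations are given as a 3x3 rotation matrix whose columns are the frame's x, y, z axes.
In Python, from plant import manip gives the robot as it stands. The module is installed in compiled form; this text tells all that it offers. Calls block until the motion is done:
- manip.move_pose(position, orientation): joint-space move of the TCP to a pose.
- manip.move_straight(position, orientation=None, rate=0.15, until_force=None): straight line of the TCP; orientation=None keeps the orientation; rate is the mean speed in m/s. With until_force (N) it stops when the force on the tool has changed by that much, and returns True; else False.
- manip.move_joints(angles): joint-space move.
- manip.grip(opening): opening from 0.0 (shut) to 1.0 (fully open); the grip force is fixed at half the most; returns when the fingers have stopped.
- manip.hold(seconds).
- manip.inverse_kinematics(position, orientation): joint angles nearest the present ones, or None.
- manip.snapshot(name): name is "scene" or "top" or "wrist"; returns a dict with "pixels" (420x560x3 uint8, red, green, blue), "fx", "fy", "cx", "cy" (pixels), "dist_coeffs" ([k1, k2, p1, p2, k3] as OpenCV has them; the pictures are not rectified), "world_from_camera" (4x4, takes a point from camera to world coordinates). Camera axes: x right, y down, z forward; pixel columns grow to the right and rows downward; lengths in m; the calibration is good to about 2 mm. A picture is of the moment at which its call begins. There is no depth.
A pose or a line that the arm cannot do raises manip.Unreachable and nothing moves.
- manip.sign_off(): hands the job in; it is judged then, once.
Trained networks look in the newest picture that a camera, given by its name, has taken for a name from the list of things; names that differ only in an ending like _2 or _b are one class to them, and where a whole thing is asked for, a point or a joint stands for the part that bears it (a point fixed in the world has none). Each returns a list of dicts, best first, with "conf" (0 to 1); they miss things now and then, are a little off and sometimes report something else, mostly with a low value. They report only what shows in the picture. A call takes as long as a camera call. They do not tell look-alikes from the thing itself.
- manip.search_frame(camera, name): "rect" ([left, top, right, bottom] as shares, 0 to 1, of the picture: columns of its width, rows of its height, round what is visible of it).
- manip.mark_of(camera, name): "xy" ([column, row] as shares, 0 to 1, of the picture: columns of its width, rows of its height: a listed point, or the origin of a listed thing).
Readings, each from a call of its own:
- manip.read_time_s(): time.
- manip.read_joint_pos(): joint angles.
- manip.read_joint_vel(): joint speeds.
- manip.read_joint_efforts(): joint torques, N m.
- manip.read_tcp_pos(): TCP position.
- manip.read_tcp_rot(): TCP orientation.
- manip.read_ft_force(): force on the tool from outside, world axes, zero at the start.
- manip.read_ft_torque(): the same for the moment, N m.
- manip.read_gripper_width(): opening from 0.0 (shut) to 1.0 (fully open).
- manip.read_grasp_force(): force on a finger pad.
Only numpy, scipy, OpenCV 4.12 (cv2) and the standard library are available. Lean on these libraries where they do the work, as an engineer would, in place of code of your own. Each camera call takes 0.05 s, during which the arm holds its last target. There are 200 camera calls.

TASK

Close the full steel fermenter with its orange screw cap, which lies on the bar mat: set the cap squarely on the mouth, turn it backwards (anticlockwise from above) under light pressure until you feel the thread drop in, then screw it down clockwise until it sits fully home on the rim. Let go of it, and leave everything else on the bench where it stands.

Things in the scene. Friction and masses are not known exactly. Their poses are not given: they have to be found in the camera images.
- fermenter: Stainless fermenting keg, full and too heavy to move or turn: round, upright, 150 mm across, origin at the centre of its foot on the bench, z up. Its shoulder rises to 190 mm; above it stands the bare steel neck, 46 mm across and 36 mm tall, with the open mouth at its top.
- mouth (a point): Centre of the fermenter's mouth, in the plane of its rim, 226 mm above the bench; z up. The rim is chamfered 2.5 mm outside, which leads the cap on.
- thread_top (a point): Point on the neck's axis 11.6 mm below the rim, level with the top of the thread's two starts (leading ends of the ridges), which stand half a turn apart. Right-handed thread, lead 20 mm a turn: ridges 4 mm thick, 56 mm across outside. Where round the neck the starts lie differs every time; no pose tells it (the x, y axes of this point mean nothing), so it must be felt or seen.
- thread_rib (a point): Point on the neck's axis 8.5 mm below the rim, level with the tops of two upright stop ribs. Each stands on a ridge, 54 degrees anticlockwise of the other ridge's start; that gap lets a lug in. Lugs set on elsewhere rest on a ridge (or a rib): turned clockwise they run against a rib and jam; turned anticlockwise they climb the ridge (20 mm a turn) and drop 9 mm at its start.
- cap: The orange screw cap, lying right way up on the 3 mm thick bar mat: round with ribbed sides and 12 flats (facing its own x axis and every 30 degrees), 64 mm across flats, 36 mm tall, about 90 g; origin at the centre of its open underside, z up. Skirt 3 mm thick, 30 mm deep inside.
- cap_lugs (a point): Point on the cap's axis 5 mm above its underside, the middle height of its two inward lugs, on its own +x and -x sides: 16 mm wide, 4 mm thick, 48 mm apart inside, so 1 mm of play round the neck on each side; in the thread they have 2 mm of play up and down.
- cap_top (a point): Centre of the cap's top face, 36 mm above its underside; z up. Its height above the rim: 22 to 26 mm with lugs on a rib, 15.5 to 22 mm riding on the ridges, 12 to 13.5 mm just dropped into the thread, 6 mm fully home, on the rim. That takes 90 to 140 degrees clockwise from the drop; up to 40 degrees more takes up the play and the cap is tight.
- ball_valve: Bystander: stainless ball valve, 73 mm long, 47 mm tall, with a flat blue lever reaching 55 mm to its own -y; origin under its centre, on the bar mat.
- thermometer: Bystander: dial thermometer lying on its back, dial 66 mm across and 16 mm tall, stem to its own +x, 130 mm long over all; origin under the middle of its length, on the bar mat.
- pint_glass: Bystander: straight pint glass, 86 mm across the rim, 150 mm tall, origin under its centre.
- bottle0: Bystander: amber beer bottle, 62 mm across, 230 mm tall, origin under its centre.
- bottle1: Bystander: amber beer bottle, the same as the other.
- sample_jar: Bystander: tall clear sample jar, 43 mm across on a 72 mm foot, 205 mm tall, origin under its centre.
- spray_bottle: Bystander: white spray bottle with a red trigger head, 70 mm across, 198 mm tall, origin under its centre.
- wrench: Bystander: flat steel spanner, 200 mm long, 8 mm thick, origin under its middle.
Mind the look-alikes: they are no part of the job. There is more than one size of the cap; the one meant has the size given above. What is shaped like the fermenter but purple is not meant.

How it is judged:
By the outcome, as a careful person would: the job done as asked, in the order asked, and still so for the second after the job is handed in, with the robot touching nothing.
It also fails if it takes over 72 s, if anything falls off the work surface, if the arm or the gripper's body presses on something with over 40 N, if the wrist force passes 120 N, or if a joint passes its speed limit or range.

## Working session

There is one attempt and no reset: what is moved stays moved. The work goes in short steps, each a Python script; the robot and the scene stay as the last script left them, time stands still between calls to the robot, and variables do not carry over. Pictures are saved under pics/ and viewed, at most 10 in all, crops included, and the job is handed in when it is done.

```bash
mkdir -p pics
cat > h.py <<'E'
import numpy as np, cv2
from plant import manip as m
def ray(s,uv):
    K=np.array([[s['fx'],0,s['cx']],[0,s['fy'],s['cy']],[0,0,1]])
    p=cv2.undistortPoints(np.array([[uv]],float),K,np.array(s['dist_coeffs'],float))[0,0]
    T=np.array(s['world_from_camera']); return T[:3,3],T[:3,:3]@np.array([p[0],p[1],1])
def atz(s,uv,z):
    o,d=ray(s,uv); return o+d*(z-o[2])/d[2]
def proj(s,P):
    K=np.array([[s['fx'],0,s['cx']],[0,s['fy'],s['cy']],[0,0,1]])
    T=np.linalg.inv(np.array(s['world_from_camera']))
    return cv2.projectPoints(np.atleast_2d(P).astype(float),cv2.Rodrigues(T[:3,:3])[0],T[:3,3],K,np.array(s['dist_coeffs'],float))[0][:,0]
def save(s,n): cv2.imwrite('pics/'+n,s['pixels'][:,:,::-1])
def down(a): # tool x axis at angle a, z down
    c,s=np.cos(a),np.sin(a); return np.array([[c,s,0],[s,-c,0],[0,0,-1.]])
E
python3 - <<'E'
from h import *
for c in ("scene","top"):
    s=m.snapshot(c); save(s,c+'0.png')
    print(c,np.round(s['world_from_camera'],3)[:3,3])
    for n,z in (("mouth",.226),("fermenter",0),("cap",.003),("cap_top",.039)):
        for r in m.mark_of(c,n)[:4]:
            uv=np.array(r['xy'])*[560,420]; print(n,round(r['conf'],2),uv.round(),atz(s,uv,z).round(3))
print(m.read_tcp_rot().round(2) if hasattr(m.read_tcp_rot(),'round') else m.read_tcp_rot())
E
```

```text
scene [ 1.634 -0.189  1.441]
mouth 0.66 [364. 193.] [0.552 0.239 0.226]
mouth 0.64 [359. 135.] [0.285 0.288 0.226]
fermenter 0.95 [351. 180.] [0.281 0.286 0.   ]
fermenter 0.86 [356. 239.] [0.554 0.241 0.   ]
cap 0.86 [179. 197.] [ 0.286 -0.342  0.003]
cap 0.83 [236. 273.] [ 0.639 -0.169  0.003]
cap 0.68 [308. 212.] [0.414 0.1   0.003]
cap_top 0.94 [178. 185.] [ 0.265 -0.341  0.039]
cap_top 0.79 [233. 266.] [ 0.637 -0.176  0.039]
cap_top 0.64 [309. 201.] [0.399 0.106 0.039]
top [ 0.345 -0.05   1.488]
mouth 0.96 [161. 288.] [0.284 0.281 0.226]
mouth 0.95 [184. 190.] [0.544 0.232 0.226]
mouth 0.51 [183. 191.] [0.539 0.234 0.226]
fermenter 0.96 [197. 197.] [0.556 0.242 0.   ]
fermenter 0.58 [181. 287.] [0.276 0.279 0.   ]
fermenter 0.36 [187. 188.] [0.584 0.274 0.   ]
cap 0.89 [391. 293.] [ 0.273 -0.362  0.003]
cap 0.81 [326. 176.] [ 0.63  -0.166  0.003]
cap 0.58 [240. 247.] [0.402 0.101 0.003]
cap_top 0.93 [237. 247.] [0.402 0.105 0.039]
cap_top 0.86 [328. 172.] [ 0.634 -0.169  0.039]
cap_top 0.65 [387. 295.] [ 0.27  -0.342  0.039]
[[ 0.92 -0.4  -0.  ]
 [-0.4  -0.92 -0.  ]
 [-0.    0.   -1.  ]]
```

View pics/scene0.png

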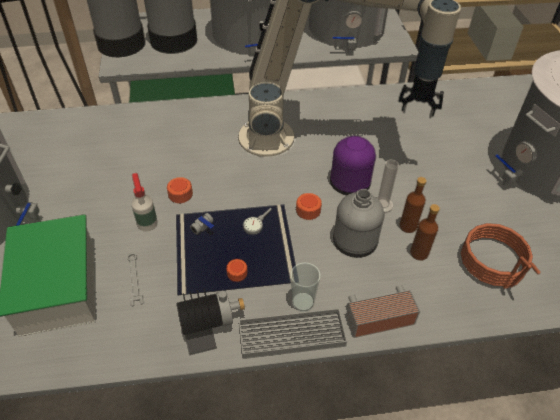

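View pics/top0.png

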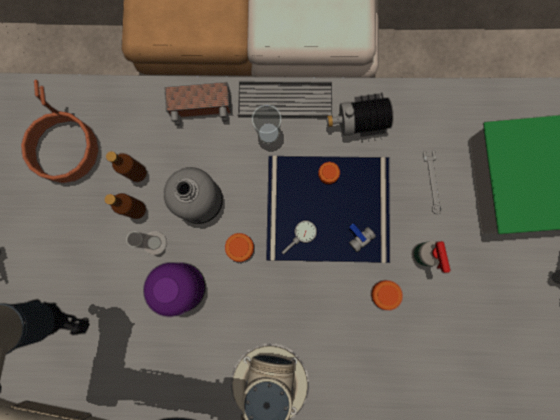

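The gray fermenter's mouth is at top pixel (184,190) and the mat cap at (329,172). The other two caps are larger and lie off the mat, and the purple keg is the decoy. Next I take closer looks from the wrist camera.

Run:
```python
from h import *
R=np.array(m.read_tcp_rot()); p=np.array(m.read_tcp_pos())
m.move_straight([p[0],p[1],.42],rate=.25)
a=np.arctan2(.238,.55)
def look(xy,z,nm,lst):
    m.move_pose([xy[0],xy[1],z],down(np.arctan2(xy[1],xy[0])))
    m.hold(.2); s=m.snapshot("wrist"); save(s,nm)
    print(nm,m.read_time_s(),np.round(m.read_tcp_pos(),4),np.round(s['world_from_camera'],3).tolist(), np.round(m.read_joint_pos(),3))
    for n,zz in lst:
        for r in m.mark_of("wrist",n)[:3]:
            uv=np.array(r['xy'])*[560,420]; print(n,round(r['conf'],2),uv.round(),atz(s,uv,zz).round(4))
    import pickle; pickle.dump(s,open(nm+'.pkl','wb'))
look((.50,.216),.42,'w_mouth.png',[("mouth",.226),("thread_top",.2144),("thread_rib",.2175)])
look((.60,-.16),.25,'w_cap.png',[("cap",.003),("cap_top",.039)])
```

```text
w_mouth.png 3.075 [0.4998 0.2166 0.4199] [[0.398, -0.867, -0.299, 0.576], [-0.917, -0.377, -0.128, 0.25], [-0.002, 0.325, -0.946, 0.544], [0.0, 0.0, 0.0, 1.0]] [ 0.696  0.268  0.553 -0.    -1.856  1.283]
w_cap.png 5.0417 [ 0.6003 -0.1592  0.2504] [[-0.256, -0.914, -0.314, 0.681], [-0.967, 0.241, 0.085, -0.181], [-0.002, 0.326, -0.945, 0.374], [0.0, 0.0, 0.0, 1.0]] [-0.008  0.398  0.312 -0.    -1.484  1.319]
cap 0.59 [275. 136.] [ 0.6376 -0.1669  0.003 ]
cap_top 0.72 [277. 138.] [ 0.6398 -0.1697  0.039 ]
```

View pics/w_mouth.png

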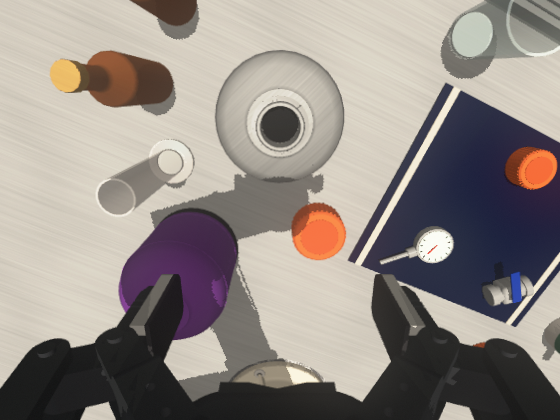

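View pics/w_cap.png

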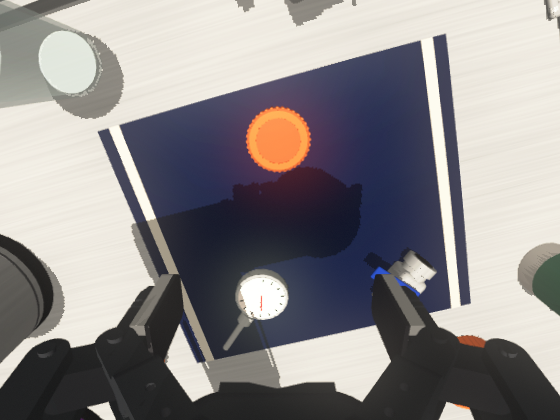

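The wrist view shows the mouth at about (280,125), nothing masking it. The cap is at (278,139) on the mat. I'll refine both numerically and enlarge them.

Run:
```python
from h import *
import pickle
s=pickle.load(open('w_cap.png.pkl','rb')); im=s['pixels']
h=cv2.cvtColor(im,cv2.COLOR_RGB2HSV); k=((h[...,0]<20)&(h[...,1]>120)&(h[...,2]>120)).astype('uint8')
k[:,:200]=0;k[200:]=0;k[:,340:]=0
c=max(cv2.findContours(k,0,1)[0],key=cv2.contourArea); hull=c[:,0].astype(float)
# fit: project rim circles top z=.039 and bottom .003; match silhouette hull
from scipy.optimize import least_squares
t=np.linspace(0,2*np.pi,180)
def sil(x,y,r,z0,z1):
    P=np.vstack([np.c_[x+r*np.cos(t),y+r*np.sin(t),0*t+z] for z in (z0,z1)])
    return cv2.convexHull(proj(s,P).astype(np.float32))
def f(q): 
    H=sil(q[0],q[1],q[2],.003,.039); return [cv2.pointPolygonTest(H,(float(a),float(b)),True) for a,b in hull]
r=least_squares(f,[.637,-.168,.032],diff_step=1e-3); print('cap',r.x,np.sqrt(2*r.cost/len(hull)))
a=cv2.resize(im[95:185,230:330],None,fx=4,fy=4,interpolation=2)
s=pickle.load(open('w_mouth.png.pkl','rb')); im=s['pixels']
g=cv2.cvtColor(im,cv2.COLOR_RGB2GRAY); k=(g<90).astype('uint8'); n,l,st,ce=cv2.connectedComponentsWithStats(k)
i=l[125,280]; print('hole',st[i],ce[i],atz(s,ce[i],.226), atz(s,(st[i][0],ce[i][1]),.226),atz(s,(st[i][0]+st[i][2],ce[i][1]),.226))
b=cv2.resize(im[80:170,235:325],None,fx=4,fy=4,interpolation=2)
cv2.imwrite('pics/crop1.png',np.hstack([a,b])[:,:,::-1])
print(proj(s,[[.55,.238,.226]]))
```

```text
cap [ 0.63742025 -0.16992534  0.03127871] 0.480909020474168
hole [ 261  106   39   37 1120] [279.71607143 124.34732143] [0.55157171 0.23673108 0.226     ] [0.54470993 0.25256094 0.226     ] [0.55902755 0.21958572 0.226     ]
[[277.7736434  125.38415681]]
```

View pics/crop1.png

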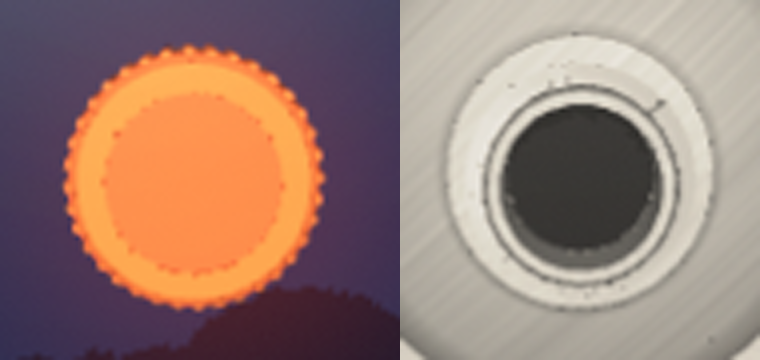

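Cap is at (0.637, −0.170) with radius ~32 mm ✓. The mouth is at (0.5516, 0.2367) with a ~36 mm hole ✓. CCW means increasing j6. Grasp with the yaw that leaves j6 ≈ −0.1 at the mouth.

Run:
```python
from h import *
R=down(-.95)
c=[.6374,-.1699]
m.move_pose([*c,.12],R); m.move_straight([*c,.029],rate=.12)
m.grip(0.0); print('w',m.read_gripper_width(),m.read_grasp_force(),m.read_time_s())
m.move_straight([*c,.13],rate=.25); 
print('w',m.read_gripper_width(),m.read_grasp_force(),np.round(m.read_ft_force(),2))
m.move_pose([.5,.1,.36],R)
q=m.inverse_kinematics([.5516,.2367,.31],R); print(np.round(q,3))
m.move_pose([.5516,.2367,.31],R); m.hold(.2)
print(m.read_time_s(),np.round(m.read_tcp_pos(),4),np.round(m.read_joint_pos(),3),np.round(m.read_ft_force(),2),np.round(m.read_ft_torque(),3))
s=m.snapshot("wrist"); save(s,'w2.png')
s=m.snapshot("scene"); cv2.imwrite('pics/s2.png',cv2.resize(s['pixels'][100:260,270:470],None,fx=3,fy=3)[:,:,::-1])
```

```text
w 0.7323639700383107 66.47382802619903 7.0667
w 0.7344424846569291 65.81587271134481 [-0.31 -0.22 -2.63]
[ 0.666  0.352  0.392  0.    -1.611 -0.045]
9.9 [0.5518 0.2358 0.3109] [ 0.664  0.351  0.393  0.    -1.611 -0.045] [ 0.83 -0.61 -1.38] [-0.035  0.002 -0.002]
```

View pics/w2.png

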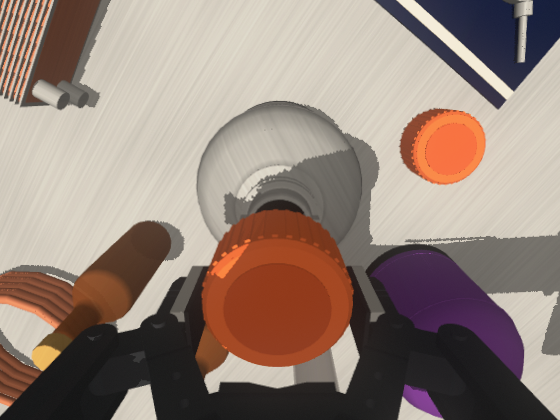

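The cap is held level between the pads at about (278,300), over the neck. Now lower it until contact.

Run:
```python
from h import *
x,y=.5516,.2367
m.move_straight([x,y,.268],rate=.15)
m.hold(.2); print(np.round(m.read_tcp_pos(),4),np.round(m.read_ft_force(),2))
r=m.move_straight([x,y,.226],rate=.04,until_force=8)
print(r,m.read_time_s(),np.round(m.read_tcp_pos(),4),np.round(m.read_ft_force(),2),np.round(m.read_ft_torque(),3),m.read_gripper_width())
m.hold(.2);print(np.round(m.read_tcp_pos(),4),np.round(m.read_ft_force(),2),np.round(m.read_ft_torque(),3))
s=m.snapshot("wrist"); save(s,'w3.png')
```

```text
[0.5521 0.2369 0.2694] [ 0.48  0.26 -0.77]
True 11.4083 [0.5512 0.2365 0.2357] [-0.4   0.78  4.95] [ 0.046  0.389 -0.06 ] 0.7352557937563543
[0.5512 0.2366 0.2357] [-1.18 -0.12  5.14] [0.092 0.449 0.029]
```

Contact came 9.7 mm above the dropped level, so the lugs are riding on the ridge. Turn anticlockwise with light pressure.

Run:
```python
from h import *
x,y=.5516,.2367
z=m.read_tcp_pos()[2]; a=-.95; st=np.radians(12); top=z
for i in range(16):
    a+=st
    if m.read_joint_pos()[5]+st>3.03: print('range');break
    z+=.00067; m.move_pose([x,y,z],down(a))
    F=m.read_ft_force()[2]
    if F>14: z+=.0007; m.move_straight([x,y,z],down(a),rate=.05)
    elif F<5:
        m.move_straight([x,y,z-.013],down(a),rate=.03,until_force=6)
        z=m.read_tcp_pos()[2]
    p=m.read_tcp_pos(); top=max(top,p[2])
    print(i,round(np.degrees(a),0),np.round(p,4),round(F,1),np.round(m.read_ft_force(),1),np.round(m.read_ft_torque(),2),round(m.read_gripper_width(),3),round(m.read_time_s(),2))
    if p[2]<top-.005 or p[2]<.2305: print('DROP');break
```

```text
0 -42.0 [0.5519 0.2366 0.2365] 3.4 [-1.3  0.3  4.4] [-0.04  0.25  0.03] 0.735 12.18
1 -30.0 [0.5514 0.2364 0.237 ] 3.5 [-1.2  0.7  4. ] [-0.01  0.29  0.02] 0.736 12.71
2 -18.0 [0.5516 0.2363 0.2377] 3.4 [-0.4 -0.   5.1] [-0.03  0.31 -0.  ] 0.736 13.23
3 -6.0 [0.5516 0.2366 0.2384] 3.7 [-1.8 -0.7  3.4] [0.02 0.31 0.06] 0.732 13.76
4 6.0 [0.5515 0.2362 0.239 ] 4.7 [-1.5  0.   4.6] [-0.04  0.39 -0.02] 0.734 14.28
5 18.0 [0.5516 0.2369 0.2392] 1.9 [-1.7 -0.3  4.1] [ 0.11  0.55 -0.02] 0.735 14.81
6 30.0 [0.5512 0.2364 0.2304] -1.5 [-1.2  0.5  4.4] [0.04 0.41 0.03] 0.735 15.5
DROP
```

It dropped 8.8 mm. Now screw clockwise, following the lead.

```bash
cat > cw.py <<'E'
from h import *
import sys
x,y=.5516,.2367
R=np.array(m.read_tcp_rot()); a=np.arctan2(R[1,0],R[0,0]); z=m.read_tcp_pos()[2]; st=np.radians(10)
print(round(np.degrees(a),1))
for i in range(int(sys.argv[1])):
    a-=st; z-=.00056; m.move_pose([x,y,z],down(a))
    F=m.read_ft_force()[2]
    if F>14: z+=min(.0011,(F-8)*1e-4); m.move_straight([x,y,z],down(a),rate=.05)
    elif F<2:
        m.move_straight([x,y,z-.004],down(a),rate=.02,until_force=5); z=m.read_tcp_pos()[2]
    T=m.read_ft_torque(); p=m.read_tcp_pos()
    print(i,round(np.degrees(a),0),np.round(p,4),round(F,1),np.round(m.read_ft_force(),1),np.round(T,2),round(m.read_gripper_width(),3),round(m.read_time_s(),2))
    if abs(T[2])>float(sys.argv[2]): print('TIGHT');break
E
python3 cw.py 15 1.2
```

```text
29.5
0 19.0 [0.5515 0.2361 0.2298] 3.0 [-3.3 -1.9  3. ] [-0.94  0.95 -0.12] 0.737 15.79
1 9.0 [0.5515 0.2363 0.2293] 3.4 [-3.2 -3.1  3.4] [-1.19  1.24 -0.09] 0.733 16.08
2 -1.0 [0.5515 0.2362 0.2288] 4.3 [-4.6 -2.9  4.3] [-1.38  1.3  -0.11] 0.735 16.38
3 -11.0 [0.5514 0.2363 0.2282] 3.8 [-4.4 -2.1  3.8] [-1.37  1.33 -0.14] 0.733 16.67
4 -21.0 [0.5514 0.2363 0.2276] 4.3 [-4.7 -2.9  4.3] [-1.4   1.4  -0.13] 0.733 16.96
5 -31.0 [0.5514 0.2363 0.2271] 3.8 [-5.  -3.5  3.8] [-1.37  1.38 -0.12] 0.738 17.25
6 -41.0 [0.5514 0.2364 0.2265] 3.1 [-4.2 -3.   3.1] [-1.35  1.37 -0.15] 0.731 17.54
7 -51.0 [0.5514 0.2364 0.2259] 4.7 [-4.6 -2.6  4.7] [-1.25  1.48 -0.09] 0.729 17.83
8 -61.0 [0.5514 0.2364 0.2254] 3.7 [-3.6 -3.3  3.7] [-1.21  1.4  -0.06] 0.735 18.12
9 -71.0 [0.5514 0.2364 0.2248] 5.5 [-3.6 -2.6  5.5] [-1.23  1.47 -0.15] 0.734 18.42
10 -81.0 [0.5513 0.2364 0.2243] 3.6 [-3.8 -2.6  3.6] [-1.16  1.53 -0.09] 0.733 18.71
11 -91.0 [0.5514 0.2364 0.2237] 4.5 [-4.5 -3.1  4.5] [-1.25  1.44 -0.12] 0.734 19.0
12 -101.0 [0.5515 0.2363 0.2236] 6.3 [-3.1 -3.7  6.3] [-1.41  1.62 -0.08] 0.732 19.29
13 -111.0 [0.5515 0.2361 0.2236] 7.6 [-5.3 -4.1  7.6] [-1.5   2.   -0.12] 0.732 19.58
14 -121.0 [0.5515 0.2362 0.2236] 10.1 [-5.7 -3.8 10.1] [-1.51  2.3  -0.18] 0.732 19.88
```

The cap reached the rim at z = .2236, about 130° after the drop. Take up the play until tight, without pushing further down.

```bash
sed -i 's/z-=.00056;/z-=0;/; s/radians(10)/radians(6)/' cw.py; python3 cw.py 8 0.8
```

```text
-120.1
0 -126.0 [0.5512 0.2365 0.2236] 4.5 [-4.7 -2.5  4.5] [-1.13  1.69 -0.06] 0.734 20.12
1 -132.0 [0.5514 0.2359 0.2236] 3.7 [-3.4 -4.5  3.7] [-1.73  1.26 -0.59] 0.734 20.38
2 -138.0 [0.5516 0.2355 0.2236] 4.5 [-4.  -6.   4.5] [-1.99  1.08 -1.2 ] 0.734 20.62
TIGHT
```

Tight. Release, retreat and check.

Run:
```python
from h import *
m.grip(1.0); m.hold(.2)
p=np.array(m.read_tcp_pos()); print(p.round(4),np.round(m.read_ft_force(),2),np.round(m.read_joint_pos(),2))
m.move_straight([p[0],p[1],.36],rate=.12)
R=down(np.arctan2(.216,.5)); m.move_pose([.47,.20,.38],R); m.hold(.3)
s=m.snapshot("wrist"); save(s,'w4.png')
for r in m.mark_of("wrist","cap_top")[:3]:
    uv=np.array(r['xy'])*[560,420]; print(r['conf'],uv.round(),atz(s,uv,.232).round(4))
print(proj(s,[[.5516,.2367,.232]]),m.read_time_s())
s=m.snapshot("scene"); cv2.imwrite('pics/s4.png',cv2.resize(s['pixels'][100:300,160:460],None,fx=2.6,fy=2.6)[:,:,::-1])
```

```text
[0.5517 0.2369 0.2236] [ 0.23  0.46 -0.23] [ 0.67  0.36  0.19 -0.   -1.4  -1.5 ]
0.94 [319. 229.] [0.4569 0.1547 0.232 ]
0.79 [279.  86.] [0.5519 0.234  0.232 ]
[[275.48865859  84.39413701]] 25.225
```

View pics/w4.png

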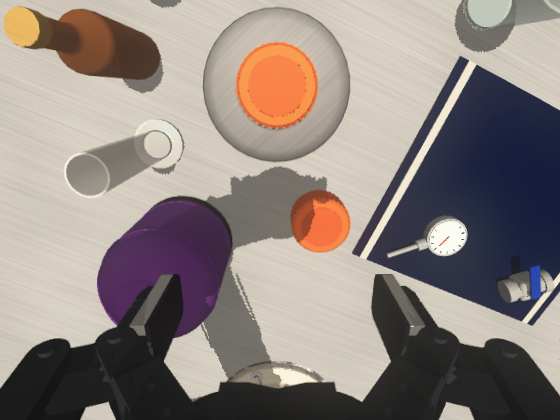

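View pics/s4.png

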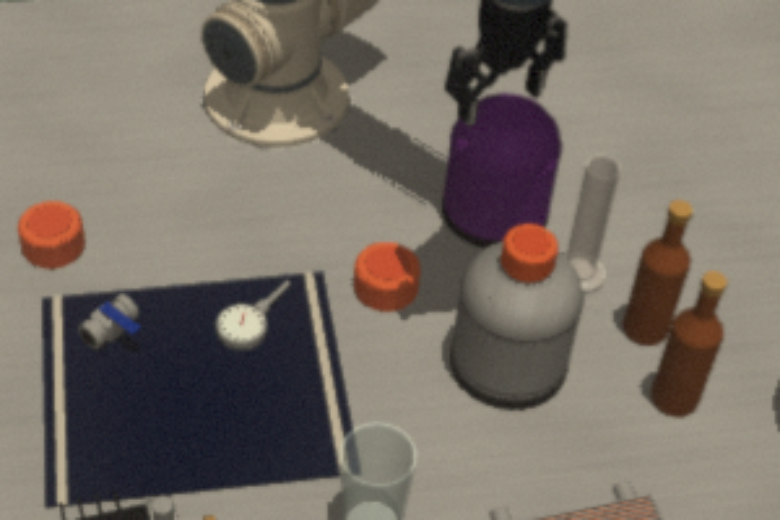

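The cap sits level and centred on the neck: wrist pixel (277,85), against (275,84) predicted. The bystanders in these two views are undisturbed and the robot is clear of everything.

```bash
python3 -c "
from h import *
print(m.sign_off())"
```

```text
the job is handed in; nothing more can be done
None
```

The orange cap is screwed fully home and tight on the steel fermenter and released, the bystanders I could see in the last pictures are where they stood, and the job was handed in at about 25 s of the 72 s allowed.

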